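Switch the column selector from park through flush to run

TASK

On the liquid-chromatography bench, switch the column selector over: take the lever of the box with the staircase-shaped (zigzag) gate from its park end, follow the slot to the middle bend of the gate and rest it there for about two seconds to flush, then follow the slot on to the far end until the lever is fully home in it, and let go. Leave the lever of the neighbouring box, which has one straight slot, where it is.

Things in the scene. Friction and masses are not known exactly. Their poses are not given: they have to be found in the camera images.
- selector: Fixed white box 200 (x) x 190 (y) x 62 mm high, brass ports on its +x face; origin: centre of its underside, z up, turned up to 25 deg. Its top is a 12 mm grey metal plate with a dark slot 24 mm wide. Middle line of the slot, x, y in mm: park end (-45,-45), first bend (0,-45), middle bend (0,0), third bend (45,0), far end (45,45): four straight legs +x, +y, +x, +y. Its walls stop the lever.
- lever_grip (a point): Grip of the selector's lever: point on its axis, 118 mm above the bench, 24 mm below its top. Black round grip, diameter 24, from 92 to 142 mm up, on a 12 mm steel stem in the slot (6 mm play to each wall). It stays upright, slides only sideways, takes about 2 N and stays where left. Starts in the first leg within 15 mm of the park end. Fully home it can go 6 mm past the far end point in x and y.
- bypass_grip (a point): The same point (118 mm up) on the lever of the neighbouring box, to be left alone: same box and lever, but its gate is one straight slot, 114 mm long. The boxes stand left and right of each other, either way round, levers 180 mm or more apart.

How it is judged:
By the outcome, as a careful person would: the job done as asked, in the order asked, and still so for the second after the job is handed in, with the robot touching nothing.
It also fails if it takes over 40 s, if anything falls off the work surface, if the arm or the gripper's body presses on something with over 40 N, if the wrist force passes 120 N, or if a joint passes its speed limit or range.

ROBOT

A 6-joint arm with a two-finger parallel gripper is mounted at the origin on the work surface. World frame = base frame: x ahead of the robot, y to its left, z up, the work surface at z = 0. Lengths are in mm, angles in rad, forces in N, time in s.
With the tool pointing down it reaches from about 350 to 775 mm from the base axis. Payload 7.3 kg.
Tool frame: the origin (TCP) lies on the centre line of the jaws, within the pads' length; the fingertips stand 22 mm ahead of it and the grasp point (between the pads) lies 3 mm ahead of it (bot.finger_overhang is the distance from the TCP to the fingertips, in mm); y points along the fingers, z is the direction in which the jaws open and shut, and the axes are right-handed (so a half turn about y gives the same grasp; the last joint's range is limited). The gripper opens to 92 mm and grips with 3 to 60 N. Pads are 19 mm wide; open, the fingers measure 130 mm over their backs; the gripper's body (75 mm by 190 mm) begins 47 mm behind the grasp point.
Start: joints at [-1.352, 0.342, 1.524, -0, 1.275, -0.146], TCP at [187.323, -490.462, 248.741] pointing down, gripper open.
Joint ranges: [-2.53, 2.53], [-0.77, 2.02], [0.04, 2.7], [-1, 4.14], [0.28, 2.66], [-3.11, 3.11]. Speed limits (rad/s): [2.57, 2.57, 3.14, 3.14, 3.14, 3.14].

INTERFACE

Orientations are given as [roll, pitch, yaw] about the fixed x, y, z axes, in that order (R = Rz(yaw) Ry(pitch) Rx(roll)).
In Python, from plant import bot, viewer, find_in, spot_point gives the robot as it stands.
- The arm moves only by the tool send_rows, never from a script. Its argument "moves" is a list of rows, each a list of 3 entries, a list of its own where there are three numbers: the shift along the tool's x, y, z in mm, then the turn, a rotation vector about the tool's x, y, z in degrees, then the finger opening in mm, from 0 to 91.8. A call has 1 to 20 rows; each row shifts and turns the pose as measured when the row begins, along the tool's axes as they then stand; what a row does not reach is not made up. A row lasts 1/8 s, in which the tool goes at most 62.5 mm and 10.7 degrees, less where a joint would pass 70% of its speed; a pose out of reach is approached as far as the arm can. A call with a gripper value outside its range is refused whole. The fingers move at their own pace and stop on an object; the grip force is fixed at half the most. Time passes only in rows, so rows that do not move let the fingers close. It gives the time, the measured TCP pose, the force and the opening at its end, in the units of the state.
- bot.get_obs(): the state, without advancing time (a new reading comes with each control period).
- viewer.capture(name): name is "scene" or "top" or "wrist"; returns the picture (400x640x3 uint8, blue, green, red); there is no depth.
- viewer.camera_model(name): a dict with "fx", "fy", "cx", "cy" (pixels), "rvec" (rotation vector, rad) and "tvec" (3), from world to camera coordinates, as OpenCV has them. Camera axes: x right, y down, z forward; pixel columns grow to the right and rows downward; lengths in mm; the calibration is good to about 2 mm. A picture is of the moment at which its call begins: read the wrist's pose just before it. camera_model takes no time and is no camera call; for the wrist camera it gives the pose at the moment of the call.
- bot.close_job(): hands the job in, once; it reports no verdict.
Trained networks look in the newest picture that a camera, given by its name, has taken for a name from the list of things; names that differ only in an ending like _2 or _b are one class to them, and where a whole thing is asked for, a point or a joint stands for the part that bears it (a point fixed in the world has none). Each returns a list of dicts, best first, with "conf" (0 to 1); they miss things now and then, are a little off and sometimes report something else, mostly with a low value. They report only what shows in the picture. A call takes as long as a camera call.
- find_in(camera, thing): "extent" ([centre column, centre row, width, height] in pixels, round what is visible of it).
- spot_point(camera, thing): "point" ([column, row] in pixels: a listed point, or the origin of a listed thing).
The state is a dict: "time": time; "joint_positions": joint angles; "dq": joint speeds; "tau": joint torques, N m; "tool_pos": TCP position; "tcp_rot": TCP orientation; "contact_force": force on the tool from outside, world axes, zero at the start; "moment": the same for the moment, N m; "grip_width": finger opening in mm.
Only numpy, scipy, OpenCV 4.12 (cv2) and the standard library are available. Lean on these libraries where they do the work, as an engineer would, in place of code of your own. Each camera call takes 0.05 s, during which the arm holds its last target.

## Working session

There is one attempt and no reset: what is moved stays moved. The work goes in short steps, Python scripts to look and compute and a tool call to move; the robot and the scene stay as the last step left them, time stands still between calls to the robot, and variables do not carry over. Pictures are saved under pics/ and viewed, and the job is handed in when it is done.

Besides the shell and the picture viewer there is one more tool, called after ">>>" as name([rows], argument=value, ...), one row to a line, values as JSON. send_rows: Moves the arm, as the interface text tells. Its arguments: {"type":"object","properties":{"moves":{"type":"array","items":{"type":"array"}}},"required":["moves"]}

```bash
mkdir -p pics; ls
python3 - <<'E'
from plant import bot, viewer, find_in, spot_point
import cv2
for c in ("scene","top"):
    im=viewer.capture(c); cv2.imwrite(f"pics/{c}0.png",im)
    for t in ("selector","lever_grip","bypass_grip"):
        print(c,t,[(d['conf'],d['extent']) for d in find_in(c,t)][:3],[(d['conf'],d['point']) for d in spot_point(c,t)][:3])
o=bot.get_obs(); print(o['time'],o['tool_pos'],o['tcp_rot'],o['grip_width'],bot.finger_overhang,o['contact_force'])
E
```

```text
pics
scene selector [(0.69, [396.5, 260.6, 16.8, 35.3]), (0.57, [389.6, 310.8, 145.6, 136.5])] [(0.93, [385.0, 316.5])]
scene lever_grip [(0.89, [396.9, 262.5, 16.1, 35.3])] [(0.88, [395.1, 252.7])]
scene bypass_grip [(0.82, [255.8, 160.3, 12.5, 28.0])] [(0.53, [252.5, 153.6])]
top selector [(0.95, [178.9, 193.7, 121.1, 119.7])] [(0.87, [183.1, 196.3])]
top lever_grip [(0.81, [188.6, 219.6, 19.6, 13.4])] [(0.56, [190.0, 218.1])]
top bypass_grip [(0.48, [411.8, 174.6, 20.1, 18.1])] [(0.51, [408.2, 171.1])]
0.7 [ 187.33054054 -490.46919916  248.76377607] [-1.57064168e+00 -2.00850494e-05 -2.77681327e+00] 92.06676689713967 22.0 [ 0.31015003  0.55073278 -0.74443597]
```

View pics/scene0.png

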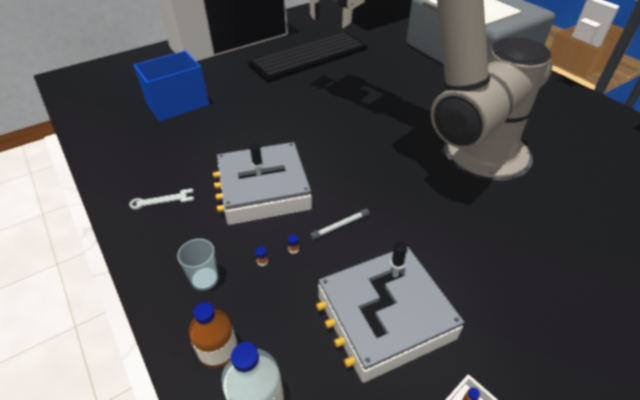

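View pics/top0.png

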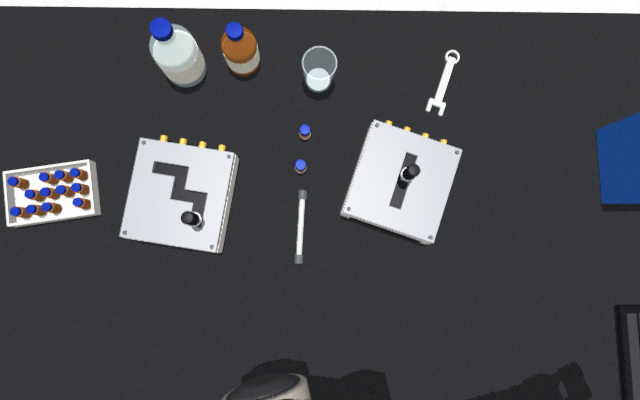

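The scene picture shows the zigzag box at about (390,310) with its lever at (397,262), and the straight-slot box at (263,180). In the top picture the selector is at (180,195), with its lever at (190,219) near the park end. Next I'll fit the selector's pose from the plate outline and the slot.

```bash
cat > h.py <<'E'
import numpy as np, cv2
from plant import bot, viewer, find_in, spot_point
def KRt(c):
    m=viewer.camera_model(c); K=np.array([[m['fx'],0,m['cx']],[0,m['fy'],m['cy']],[0,0,1.]])
    return K,cv2.Rodrigues(np.array(m['rvec'],float))[0],np.array(m['tvec'],float).reshape(3)
def back(c,px,z):
    K,R,t=KRt(c); d=R.T@np.linalg.inv(K)@np.array([px[0],px[1],1.]); o=-R.T@t
    return o+d*(z-o[2])/d[2]
def proj(c,P):
    K,R,t=KRt(c); q=(np.atleast_2d(P)@R.T+t)@K.T; return q[:,:2]/q[:,2:]
SLOT=np.array([[-45,-45],[0,-45],[0,0],[45,0],[45,45.]])
E
python3 - <<'E'
from h import *
for c,l,b,s in (("top",(190,218.1),(408.2,171.1),(183.1,196.3)),("scene",(395.1,252.7),(252.5,153.6),(385,316.5))):
    print(c,back(c,l,118),back(c,b,118),back(c,s,0))
im=cv2.imread('pics/top0.png')
cv2.imwrite('pics/c0.png',cv2.resize(im[125:260,110:250],None,fx=4,fy=4,interpolation=cv2.INTER_CUBIC))
im=cv2.imread('pics/scene0.png')
cv2.imwrite('pics/c1.png',cv2.resize(im[235:385,310:470],None,fx=4,fy=4,interpolation=cv2.INTER_CUBIC))
E
```

```text
top [501.71389801 196.86377891 118.        ] [ 587.76363191 -201.33215965  118.        ] [555.43398623 241.91837475   0.        ]
scene [505.84433643 190.27867146 118.        ] [ 592.6793655 -211.9779351  118.       ] [552.07605512 235.60572426   0.        ]
```

View pics/c0.png

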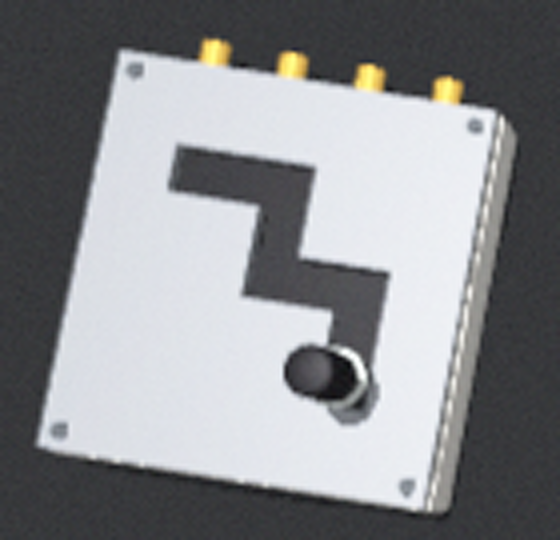

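View pics/c1.png

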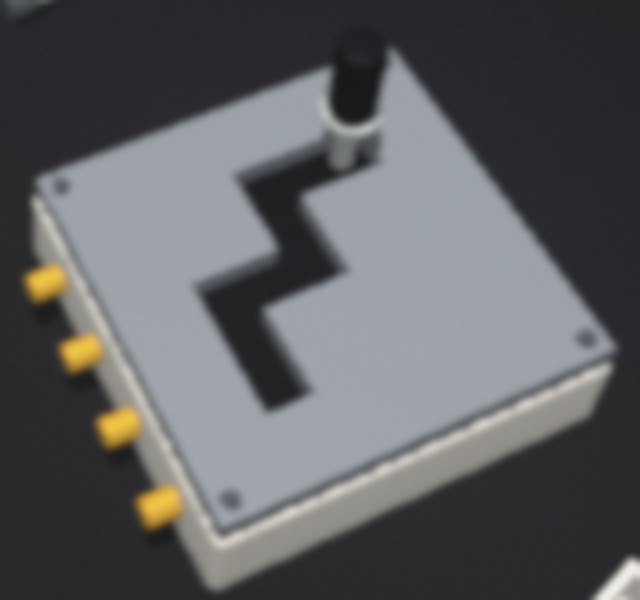

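```bash
cat >> h.py <<'E'
def w(pose,p,z):
    x,y,a=pose; c,s=np.cos(a),np.sin(a); p=np.atleast_2d(p)
    return np.c_[x+c*p[:,0]-s*p[:,1], y+s*p[:,0]+c*p[:,1], np.full(len(p),float(z))]
E
cat > fit.py <<'E'
from h import *
from scipy.optimize import least_squares
B=[(100,95),(100,-95),(-100,-95),(-100,95),(57,57),(33,57),(57,-12),(33,12),(-12,12),(12,-12),(12,-57),(-12,-33)]
T=[(118,50),(497,113),(425,512),(38,447),(178,146),(168,188),(313,168),(258,205),(243,295),(300,257),(388,270),(331,308)]
B2=[(57,57),(33,57),(57,-12),(33,12),(-12,12),(12,-12),(12,-57),(-12,-33),(100,-95),(100,95),(-100,95)]
S=[(268,410),(310,392),(195,290),(265,308),(348,268),(280,250),(238,180),(303,195),(38,180),(222,532),(615,348)]
f=lambda P,o:(np.array(P)+.5)/4-.5+np.array(o)
T=f(T,(110,125));S=f(S,(310,235))
rt=lambda p:(proj("top",w(p,B,62))-T).ravel()
rs=lambda p:(proj("scene",w(p,B2,62))-S).ravel()
for r in (rt,rs,lambda p:np.r_[rt(p),rs(p)]):
    s=least_squares(r,[555,240,0.],loss='soft_l1'); print(s.x,np.degrees(s.x[2]),np.abs(r(s.x)).max(), np.sqrt(np.mean(r(s.x)**2)))
p=s.x
print(w(p,SLOT,118).round(1))
c,q=np.cos(p[2]),np.sin(p[2])
for cam,l in (("top",(190,218.1)),("scene",(395.1,252.7))):
    g=back(cam,l,118)[:2]-p[:2]; print(cam,"lever local",c*g[0]+q*g[1],-q*g[0]+c*g[1])
# top of grip
ct=(np.array([308,370])+.5)/4-.5+[110,125]; g=back("top",ct,142)[:2]-p[:2]; print("gripTop",c*g[0]+q*g[1],-q*g[0]+c*g[1])
E
python3 fit.py
```

```text
[ 5.53119952e+02  2.37105016e+02 -1.62741505e-01] -9.32440136702048 1.4990086629907893 0.6930659088956321
[ 5.52234086e+02  2.36347435e+02 -1.60776046e-01] -9.211788867208499 2.200825486910844 0.9850881282439187
[ 5.52712520e+02  2.36758543e+02 -1.61074663e-01] -9.228898394114282 2.1804160036027156 0.8583117587164145
[[501.1 199.6 118. ]
 [545.5 192.3 118. ]
 [552.7 236.8 118. ]
 [597.1 229.5 118. ]
 [604.3 274.  118. ]]
top lever local -43.940185982651755 -47.557457214670016
scene lever local -38.80710073732321 -53.39488794181978
gripTop -43.91030769940143 -47.67462494532992
```

>>> send_rows([
  [[0,0,0],[0,10,0],91],
  [[0,0,0],[0,10,0],91],
  [[0,0,0],[0,10,0],91],
  [[-28,0,-46],[0,0,0],91],
  [[-28,0,-46],[0,0,0],91],
  [[-28,0,-46],[0,0,0],91],
  [[-28,0,-46],[0,0,0],91],
  [[-28,0,-46],[0,0,0],91],
  [[-28,0,-46],[0,0,0],91],
  [[-28,0,-46],[0,0,0],91],
])

```text
time: 1.95
tool_pos: [442.7, -203.4, 249.0]
tcp_rot: [-1.568, 0.003, 2.957]
contact_force: [1.4, -0.8, 0.4]
grip_width: 91.0
```

>>> send_rows([
  [[2,0,-57],[0,0,0],91],
  [[2,0,-57],[0,0,0],91],
  [[2,0,-57],[0,0,0],91],
  [[2,0,-57],[0,0,0],91],
  [[2,0,-57],[0,0,0],91],
  [[2,0,-57],[0,0,0],91],
  [[3,0,-57],[0,0,0],91],
  [[0,0,0],[0,0,0],91],
])

```text
time: 2.95
tool_pos: [504.0, 207.7, 248.2]
tcp_rot: [-1.569, 0.008, 2.961]
contact_force: [0.4, -1.1, 0.4]
grip_width: 90.8
```

```bash
cat > wr.py <<'E'
from h import *
import sys
POSE=np.array([552.7,236.8,-0.161])
o=bot.get_obs(); print(o['time'],o['tool_pos'].round(1),o['tcp_rot'].round(3))
im=viewer.capture("wrist")
pts=[(d['conf'],d['point']) for d in spot_point("wrist","lever_grip")][:2]
def loc(P):
    c,s=np.cos(POSE[2]),np.sin(POSE[2]); g=np.array(P)[:2]-POSE[:2]; return np.array([c*g[0]+s*g[1],-s*g[0]+c*g[1]]).round(1)
for c,p in pts: P=back("wrist",p,118); print(c,p,P.round(1),loc(P))
print("tcp local",loc(o['tool_pos']))
for q in proj("wrist",w(POSE,SLOT,62)): cv2.circle(im,tuple(int(v) for v in q),3,(0,0,255),-1)
for q in proj("wrist",w(POSE,[(100,95),(100,-95),(-100,-95),(-100,95)],62)): cv2.circle(im,tuple(int(v) for v in q),3,(0,255,0),-1)
cv2.imwrite(f"pics/{sys.argv[1]}.png",im)
E
python3 wr.py w1
```

```text
2.95 [504.  207.7 248.2] [-1.569  0.008  2.961]
0.6 [337.3, 197.5] [500. 191. 118.] [-44.7 -53.7]
tcp local [-43.4 -36.5]
```

View pics/w1.png

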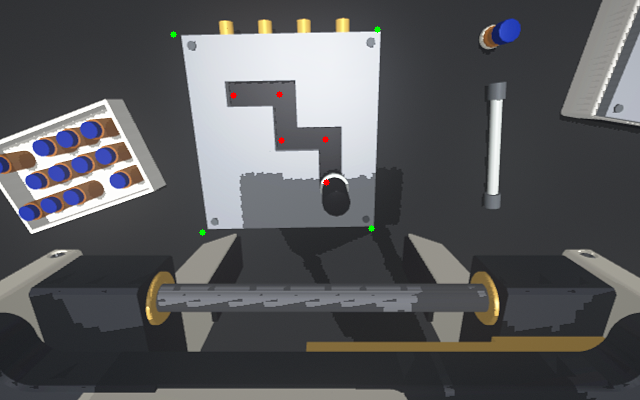

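The wrist picture shows the selector plate from (182,35) to (378,228) and the lever at (336,195). My overlay sits about 5 px to the left of the plate, possibly because the arm was still settling. I'll take it again.

```bash
python3 wr.py w2
python3 - <<'E'
import cv2
im=cv2.imread('pics/w2.png'); cv2.imwrite('pics/w2c.png',cv2.resize(im[15:245,160:400],None,fx=2.5,fy=2.5,interpolation=cv2.INTER_CUBIC))
E
```

```text
3.05 [504.  204.4 248.3] [-1.568  0.007  2.958]
0.9 [330.2, 195.4] [503.3 195.5 118. ] [-42.1 -48.7]
tcp local [-42.9 -39.7]
```

View pics/w2c.png

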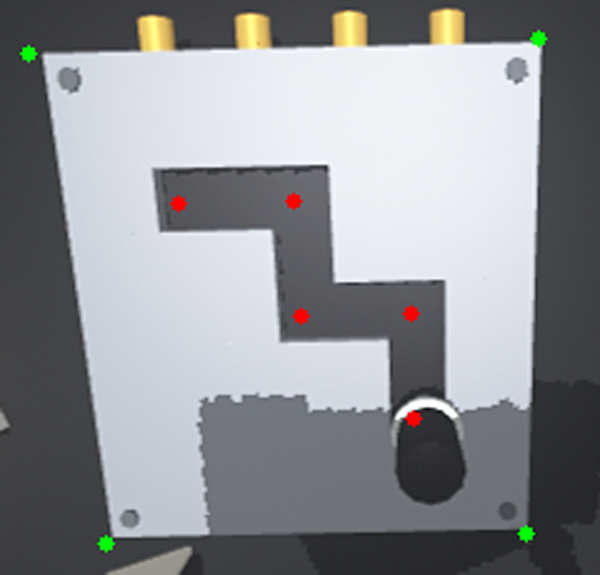

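Run:
```python
from h import *
from scipy.optimize import least_squares
o=bot.get_obs(); print(o['time'],o['tool_pos'].round(2),o['tcp_rot'].round(4))
B=[(100,95),(100,-95),(-100,-95),(-100,95),(57,57),(33,57),(57,-12),(33,12),(-12,12),(12,-12),(12,-57),(-12,-33)]
W=[(43,55),(541,42),(527,528),(112,537),(154,169),(161,231),(328,166),(273,231),(281,341),(334,283),(445,281),(389,339)]
W=(np.array(W)+.5)/2.5-.5+[160,15]
r=lambda p:(proj("wrist",w(p,B,62))-W).ravel()
s=least_squares(r,[555,240,-.16],loss='soft_l1'); print(s.x,r(s.x).reshape(-1,2).round(1).tolist())
p=s.x; print(w(p,SLOT,118).round(1))
P=back("wrist",(np.array([432,485])+.5)/2.5-.5+[160,15],142);c,q=np.cos(p[2]),np.sin(p[2]);g=P[:2]-p[:2];print("griptop",P,c*g[0]+q*g[1],-q*g[0]+c*g[1])
```

```text
3.15 [504.23 203.   248.54] [-1.5676  0.0075  2.9552]
[ 5.53477943e+02  2.34323032e+02 -1.66771712e-01] [[-2.4, -2.7], [2.5, -1.9], [2.0, 2.2], [-1.1, 2.0], [-0.6, -0.1], [-0.6, 0.8], [0.7, -0.4], [-0.2, -0.2], [-0.3, 0.9], [0.5, 0.0], [0.5, -0.1], [-0.2, 0.8]]
[[501.6 197.4 118. ]
 [546.  189.9 118. ]
 [553.5 234.3 118. ]
 [597.9 226.9 118. ]
 [605.3 271.2 118. ]]
griptop [499.09917306 195.02695659 142.        ] -47.10117032032536 -47.777734669209536
```

>>> send_rows([
  [[0.7,0,7],[0,0,0],91],
  [[0,40,0],[0,0,0],91],
  [[0,40,0],[0,0,0],91],
  [[0,30,0],[0,0,0],91],
  [[0,10,0],[0,0,0],91],
])

```text
time: 3.78
tool_pos: [504.9, 188.0, 128.3]
tcp_rot: [-1.569, 0.013, 2.945]
contact_force: [0.2, -0.5, -0.4]
grip_width: 91.0
```

```bash
python3 wr.py w3; python3 -c "
from h import *
o=bot.get_obs();print(o['time'],o['tool_pos'],o['tcp_rot'],o['contact_force'])"
```

```text
3.775 [504.9 188.  128.3] [-1.569  0.013  2.945]
0.87 [307.6, 270.7] [502.5 197.2 118. ] [-43.2 -47.1]
tcp local [-39.4 -55.8]
3.875 [505.37233339 188.53334809 129.23321312] [-1.56937476  0.01406898  2.94581224] [-0.46011061  0.29469862 -0.04461788]
```

View pics/w3.png

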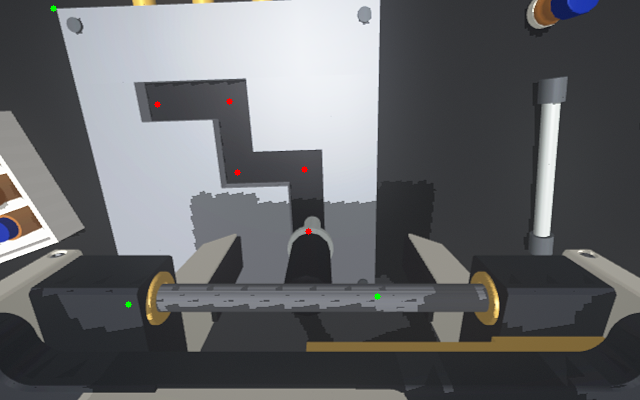

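In the wrist picture the lever is at (308,260), between the fingers but left of their centre. That agrees with the spotted grip point at (502.5,197.2), so I'll centre on it, go down 9 mm and close.

>>> send_rows([
  [[2,4.5,-4],[0,0,0],91],
  [[2.5,4.5,-4],[0,0,0],91],
  [[0,0,0],[0,0,0],91],
  [[0,0,0],[0,0,0],60],
])

```text
time: 4.38
tool_pos: [504.4, 198.1, 123.1]
tcp_rot: [-1.572, 0.02, 2.946]
contact_force: [-0.1, 1.1, 0.3]
grip_width: 85.1
```

```bash
python3 wr.py w4
```

```text
4.375 [504.4 198.1 123.1] [-1.572  0.02   2.946]
0.86 [328.6, 271.8] [502.3 195.3 118. ] [-43.1 -49.1]
tcp local [-41.5 -45.9]
```

View pics/w4.png

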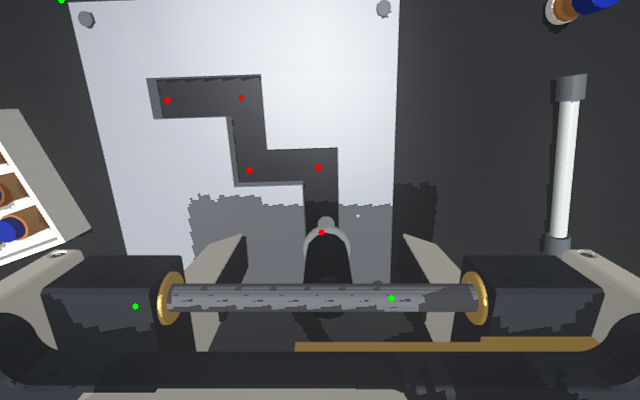

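The lever is at (327,262), close to the middle between the fingers. I'll close on it and take out the small tilt.

>>> send_rows([
  [[1,2,1],[0,0,0.6],50],
  [[0,0,0],[0,0,0.5],40],
  [[0,0,0],[0,0,0],30],
  [[0,0,0],[0,0,0],18],
  [[0,0,0],[0,0,0],15],
  [[0,0,0],[0,0,0],15],
  [[0,0,0],[0,0,0],15],
])

```text
time: 5.35
tool_pos: [503.0, 196.9, 120.9]
tcp_rot: [-1.572, 0.04, 2.945]
contact_force: [1.0, -0.1, 0.7]
grip_width: 23.9
```

```bash
python3 wr.py w5
```

```text
5.35 [503.  196.9 120.9] [-1.572  0.04   2.945]
0.66 [322.6, 273.3] [502.1 197.1 118. ] [-43.6 -47.3]
tcp local [-42.6 -47.3]
```

View pics/w5.png

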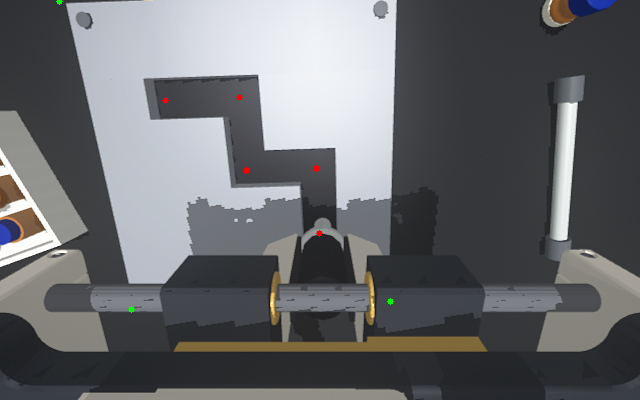

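Gripped: the opening reads 23.9 mm and the lever is centred at (322,255). Now the first leg, taking out the tilt and yaw along the way.

>>> send_rows([
  [[-7,0,-0.5],[0,-0.6,-0.6],15],
  [[-8,0,-0.5],[0,-0.6,-0.6],15],
  [[-8,0,-0.5],[0,-0.6,-0.6],15],
  [[-8,0,-0.5],[0,0,-0.5],15],
])

```text
time: 5.95
tool_pos: [535.2, 192.6, 120.9]
tcp_rot: [-1.57, -0.004, 2.979]
contact_force: [-1.7, -0.6, -0.8]
grip_width: 23.6
```

>>> send_rows([
  [[-6,0,0],[0,0,0],15],
  [[-2,0,0],[0,0,0],15],
  [[0,0,0],[0,0,0],15],
])

```text
time: 6.32
tool_pos: [544.9, 191.1, 120.9]
tcp_rot: [-1.57, -0.003, 2.979]
contact_force: [-1.0, -1.2, -0.4]
grip_width: 23.5
```

>>> send_rows([
  [[-0.5,0,-6],[0,0,0],15],
  [[-0.4,0,-9],[0,0,0],15],
  [[0,0,-9],[0,0,0],15],
  [[0,0,-8],[0,0,0],15],
  [[0,0,-6],[0,0,0],15],
])

```text
time: 6.95
tool_pos: [551.8, 231.2, 120.9]
tcp_rot: [-1.57, -0.003, 2.98]
contact_force: [-1.1, -1.8, -1.3]
grip_width: 23.3
```

>>> send_rows([
  [[-0.5,0,-2.5],[0,0,0],15],
  [[0,0,0],[0,0,0],15],
])

```text
time: 7.2
tool_pos: [552.7, 234.5, 120.9]
tcp_rot: [-1.57, -0.003, 2.98]
contact_force: [-1.4, -1.0, -1.0]
grip_width: 23.7
```

```bash
python3 wr.py w6
```

```text
7.2 [552.7 234.5 120.9] [-1.57  -0.003  2.98 ]
0.76 [321.4, 274.2] [551.1 235.2 118. ] [-1.3 -1.8]
tcp local [ 0.3 -2.2]
```

View pics/w6.png

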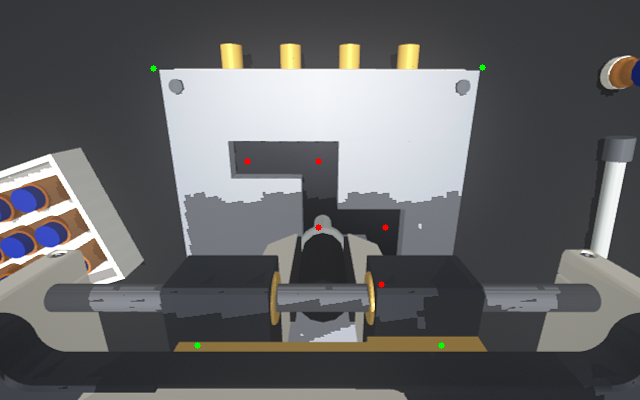

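The lever stem at (322,222) is in line with the vertical leg above it (columns 303 to 338), so it's at the middle bend. I'll rest it here for about two seconds.

>>> send_rows([
  [[0,0,0],[0,0,0],15],
  [[0,0,0],[0,0,0],15],
  [[0,0,0],[0,0,0],15],
  [[0,0,0],[0,0,0],15],
  [[0,0,0],[0,0,0],15],
  [[0,0,0],[0,0,0],15],
  [[0,0,0],[0,0,0],15],
  [[0,0,0],[0,0,0],15],
  [[0,0,0],[0,0,0],15],
  [[0,0,0],[0,0,0],15],
  [[0,0,0],[0,0,0],15],
  [[0,0,0],[0,0,0],15],
  [[0,0,0],[0,0,0],15],
  [[0,0,0],[0,0,0],15],
  [[0,0,0],[0,0,0],15],
  [[0,0,0],[0,0,0],15],
  [[0,0,0],[0,0,0],15],
])

```text
time: 9.43
tool_pos: [552.6, 234.3, 120.9]
tcp_rot: [-1.571, -0.003, 2.979]
contact_force: [-0.7, -0.3, -1.5]
grip_width: 23.8
```

>>> send_rows([
  [[-6,0,-0.5],[0,0,0],15],
  [[-9,0,-0.3],[0,0,0],15],
  [[-9,0,0],[0,0,0],15],
  [[-8,0,0],[0,0,0],15],
  [[-6,0,0],[0,0,0],15],
  [[-3,0,0],[0,0,0],15],
  [[0,0,0],[0,0,0],15],
])

```text
time: 10.3
tool_pos: [596.9, 227.3, 120.9]
tcp_rot: [-1.57, -0.003, 2.979]
contact_force: [-1.0, -0.2, -0.4]
grip_width: 23.3
```

>>> send_rows([
  [[-0.4,0,-6],[0,0,0],15],
  [[0,0,-9],[0,0,0],15],
  [[0,0,-9],[0,0,0],15],
  [[0,0,-8],[0,0,0],15],
  [[0,0,-6],[0,0,0],15],
  [[0,0,-3],[0,0,0],15],
  [[0,0,-2],[0,0,0],15],
])

```text
time: 11.18
tool_pos: [604.5, 273.0, 120.8]
tcp_rot: [-1.57, -0.002, 2.98]
contact_force: [-0.8, -0.8, -0.3]
grip_width: 23.5
```

Now at the far end point. I'll press on gently until it touches the end wall.

>>> send_rows([
  [[0,0,-2],[0,0,0],15],
  [[0,0,-1.5],[0,0,0],15],
  [[0,0,-1],[0,0,0],15],
])

```text
time: 11.55
tool_pos: [605.3, 277.4, 120.8]
tcp_rot: [-1.569, -0.002, 2.979]
contact_force: [-0.4, -1.2, -0.6]
grip_width: 23.6
```

```bash
python3 wr.py w7;python3 -c "
from h import *
o=bot.get_obs();print(o['time'],o['tool_pos'],o['contact_force'])"
```

```text
11.55 [605.3 277.4 120.8] [-1.569e+00 -2.000e-03  2.979e+00]
0.79 [320.6, 275.3] [603.2 278.8 118. ] [43.1 49.6]
tcp local [45.4 48.5]
11.65 [605.26557709 277.47389409 120.79484115] [ 0.45924678 -0.73420129 -0.93111508]
```

View pics/w7.png

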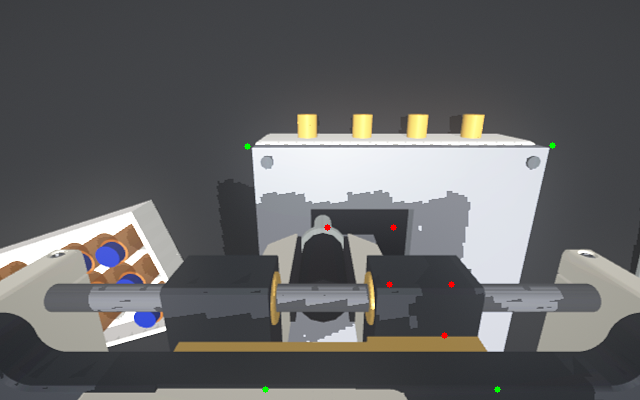

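The stem, spanning columns 314 to 331, is nearly at the end wall at 311. I'll push until the force rises.

>>> send_rows([
  [[0,0,-1.5],[0,0,0],15],
  [[0,0,-1.5],[0,0,0],15],
])

```text
time: 11.9
tool_pos: [605.7, 279.7, 120.7]
tcp_rot: [-1.568, -0.003, 2.979]
contact_force: [-1.7, -7.0, 0.5]
grip_width: 23.7
```

Contact with the end wall, at 7 N. Release and go straight up.

>>> send_rows([
  [[0,0,0],[0,0,0],15],
  [[0,0,0],[0,0,0],40],
  [[0,0,0],[0,0,0],60],
  [[0,0,0],[0,0,0],70],
  [[0,0,0],[0,0,0],70],
  [[0,0,0],[0,0,0],70],
])

```text
time: 12.65
tool_pos: [605.5, 281.1, 121.0]
tcp_rot: [-1.57, -0.003, 2.979]
contact_force: [-0.8, 0.4, 0.4]
grip_width: 67.9
```

>>> send_rows([
  [[0,-15,0],[0,0,0],70],
  [[0,-30,0],[0,0,0],70],
  [[0,-35,0],[0,0,0],70],
  [[0,-35,0],[0,0,0],70],
  [[0,-15,0],[0,0,0],70],
  [[30,0,0],[0,0,0],70],
  [[45,0,0],[0,0,0],70],
  [[45,0,0],[0,0,0],70],
  [[30,0,0],[0,0,0],70],
  [[0,0,0],[0,0,0],70],
  [[0,0,0],[0,0,0],70],
])

```text
time: 14.02
tool_pos: [455.7, 306.1, 267.4]
tcp_rot: [-1.579, 0.01, 2.978]
contact_force: [0.6, 0.6, 0.1]
grip_width: 69.9
```

```bash
python3 wr.py w8
python3 - <<'E'
from h import *
im=viewer.capture("top"); 
for t in("lever_grip","bypass_grip"): print([(d['conf'],d['point'],back("top",d['point'],118).round(1)) for d in spot_point("top",t)][:2])
s=viewer.capture("scene")
a=cv2.resize(im[100:270,100:480],None,fx=2,fy=2,interpolation=cv2.INTER_CUBIC);b=cv2.resize(s[120:390,190:480],(290,270))
cv2.imwrite("pics/t8.png",a);cv2.imwrite("pics/s8.png",b)
print(bot.get_obs()['contact_force'],bot.get_obs()['tool_pos'])
E
```

```text
14.025 [455.7 306.1 267.4] [-1.579  0.01   2.978]
0.73 [323.6, 8.7] [606.6 280.9 118. ] [46.2 52.2]
tcp local [-106.8   52.8]
[(0.63, [145.2, 161.8], array([604.7, 280.7, 118. ]))]
[(0.81, [409.2, 173.5], array([ 583.3, -203.1,  118. ]))]
[ 0.13036946  0.23994053 -0.35661048] [455.59898481 305.72297139 266.01865849]
```

View pics/w8.png

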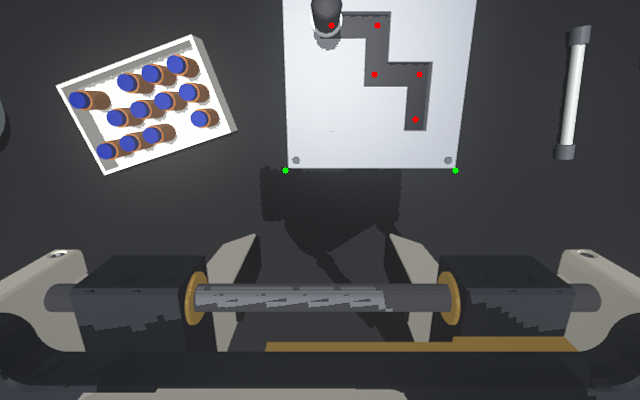

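View pics/t8.png

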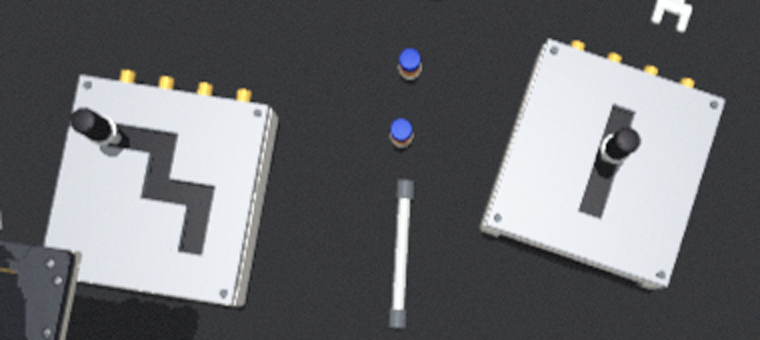

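View pics/s8.png

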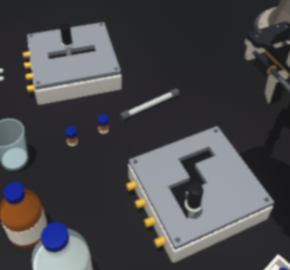

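The wrist picture (327,15) and the top picture (lever base at (112,148) in the crop) both show the lever at the far end of the zigzag. The bypass lever hasn't moved, and the gripper is clear. Handing in.

```bash
python3 -c "
from plant import bot
print(bot.close_job())"
```

```text
the job is handed in; nothing more can be done
None
```

The column selector is switched over: its lever is fully home at the far end of the zigzag gate, released, with the arm clear. I handed the job in after about 14 s of robot time.

- **Path:** I gripped the lever about 3 mm from the park end point and followed the slot to the middle bend. It rested there for about 2.2 s, then went on along the last two legs.
- **Fully home:** I pushed on gently until the end wall pushed back with about 7 N, well under the limits. I then opened the fingers and went straight up and away.
- **Last checks:** The wrist and top cameras put the lever grip at about (606, 281) mm, roughly 1 mm and 7 mm past the far end point in the gate's x and y. That is about 1 mm more than the slot's 6 mm of play allows, so it is measurement error.
- **Neighbouring box:** The straight-slot lever was never touched and looks the same in the pictures. Its network reading moved from (588, -201) to (583, -203) mm, which I put down to detection noise.
- **Disagreements:** My estimates of the box position from the wrist camera and from the two fixed cameras differed by 2–3 mm, so I used a value in between. My first tilt correction went the wrong way and was fixed during the first leg.

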